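Set a batten against the flip stop of the cut-off jig

TASK

Get the pine batten ready for sawing: with a fingertip, fold the red flip stop on the aluminium fence all the way down, then push the batten across the jig's board until its long side lies flush along the fence and its end butts against the stop. Only touch and push - do not pick the batten up - and leave everything else on the bench and on the jig's board where it is.

Things in the scene. Friction and masses are not known exactly. Their poses are not given: they have to be found in the camera images.
- board: Cut-off jig screwed to the bench: dark-topped ply board 240 (x) x 500 (y) x 15 mm with an aluminium fence along its far edge. Origin: centre of its underside, z up; board top at z = 15 mm. The fence's front face (to the robot) is the plane x = +80 mm; the fence is 20 mm thick, its top at z = 55 mm, and runs y = -250 to 250 mm. Thin pale saw kerf at y = -10 mm.
- flip_stop: Fixed aluminium carriage of the flip stop on top of the fence, black star knob on it to 30 mm above the fence top. Origin: top front edge of the fence (z = 55 mm), at mid width of the red arm; axes as the board's. An ear beside the arm (y = 15 to 28 mm with the pin's head) reaches 23 mm in front of the fence face and 23 mm above the fence top.
- stop_arm (a joint): Angle of the red stop arm about its pin (parallel to the fence), rad: 0 = fully down against its limit, hanging in front of the fence, 3 mm above the board; grows as it swings up towards the robot, 1.57 = level, pointing to the robot; starts at 1.6 to 2.3. Stiff pin (0.045 N m, about 1 N at the tip): stays where left. Arm 28 mm wide (y), 20 mm thick, reaching 50 mm from the pin.
- stop_pivot (a point): Middle of the arm's hinge pin, on the fixed carriage: 14 mm in front of the fence face, 68 mm above the bench.
- stop_tip (a point): Middle of the free end of the red arm, 50 mm from the pin; moves with the arm.
- stop_face (a point): Fixed point where the batten's end comes to rest: middle of the arm's side face (its -y side) when the arm is down, 14 mm in front of the fence face, 10 mm above the board top. Axes as the board's; the face looks along -y and spans 4 to 24 mm in front of the fence.
- batten: Loose pale pine batten lying flat on the board: 40 mm wide (x), 160 long (y), 20 high, 0.1 to 0.17 kg. Origin: centre of its underside; +y end towards the stop. Starts in front of the fence and on the stop's -y side, 25 mm or more clear of both, up to 0.35 rad out of line. Seated, its origin is 20 mm in front of the fence face.
- batten_left_end (a point): Centre of the batten's +y end face, 80 mm from its middle and 10 mm above its underside: the end that meets the stop.
- offcut: Bystander: short darker wood block 40 x 50 x 20 mm on the front left part of the board; origin at its underside's centre.
- lid_green: Bystander: green jar lid, 82 mm across, 13 mm high, on the bench.
- lid_red: Bystander: red jar lid, 66 mm across, 13 mm high, on the bench.
- lid_blue: Bystander: blue jar lid, 70 mm across, 13 mm high, on the bench.
- spanner: Bystander: steel combination spanner about 190 mm long (along x), 7 mm high, on the bench.
- try_square: Bystander: try square, wooden stock 110 x 22 x 18 mm along y and 150 mm steel blade along +x, on the bench.
- glass_jar: Bystander: glass jar with green cap, 68 mm across, 105 mm high, left of the jig.
- paper_cup: Bystander: brown paper cup, 78 mm across the rim, 92 mm high, right of the jig.

How it is judged:
By the outcome, as a careful person would: the job done as asked, in the order asked, and still so for the second after the job is handed in, with the robot touching nothing.
It also fails if it takes over 58 s, if anything falls off the work surface, if the arm or the gripper's body presses on something with over 40 N, if the wrist force passes 120 N, or if a joint passes its speed limit or range.

ROBOT

A 6-joint arm with a two-finger parallel gripper is mounted at the origin on the work surface. World frame = base frame: x ahead of the robot, y to its left, z up, the work surface at z = 0. Lengths are in m, angles in rad, forces in N, time in s.
With the tool pointing down it reaches from about 0.3 to 0.775 m from the base axis. Payload 14.6 kg.
Tool frame: the origin (TCP) lies midway between the tips of the shut fingers; the grasp point (between the pads) lies 19 mm behind it (grasp_offset is the distance from the TCP to the grasp point, in m); z points along the fingers, y is the line along which they close (so a half turn about z gives the same grasp; the last joint's range is limited). The gripper opens to 94 mm and grips with 3 to 60 N. Pads are 16 mm wide; open, the fingers measure 119 mm over their backs; the gripper's body (75 mm by 177 mm) begins 78 mm behind the grasp point.
Start: joints at [-1.416, 0.3, 1.521, -0, 1.321, -0.067], TCP at [0.121, -0.537, 0.205] pointing down, gripper open.
Joint ranges: [-3.03, 3.03], [-0.79, 2.21], [0.23, 2.52], [-1.04, 4.18], [0, 3.07], [-2.55, 2.55]. Speed limits (rad/s): [2.22, 2.22, 2.57, 3.14, 3.14, 3.14].

INTERFACE

Orientations are given as [roll, pitch, yaw] about the fixed x, y, z axes, in that order (R = Rz(yaw) Ry(pitch) Rx(roll)).
In Python, from station import * gives the robot as it stands. The module is installed in compiled form; this text tells all that it offers.
- The arm moves only by the tool send_rows, never from a script. Its argument "rows" is a list of rows, each an object of numbers: "dx", "dy", "dz": the shift along the tool's x, y, z in mm; "roll": the turn about the tool's z in degrees; "jaw": the closure, from -1 (fully open) to 1 (shut). In form: [{"dx": .., "dy": .., "dz": .., "roll": .., "jaw": ..}, ...]. A call has 1 to 12 rows; each row shifts and turns the commanded pose from where the row before left it, along the tool's axes as they then stand; what a row does not reach is not made up. A row lasts 1/12 s, in which the tool goes at most 41.7 mm and 7.16 degrees, less where a joint would pass 70% of its speed; a pose out of reach is approached as far as the arm can. A call is refused whole if a number of a shift passes 41.7 or a number of a turn 7.16, either way. A call with a gripper value outside its range is refused whole. The fingers move at their own pace and stop on an object; "force" is the grip in N (left out, the last holds). Time passes only in rows, so rows that do not move let the fingers close. It gives the time, the measured TCP pose, the force, the opening and the grip force at its end, in the units of the state.
- get_obs(): the state, without advancing time (a new reading comes with each control period).
- camera(name): name is "scene" or "top" or "wrist"; returns a dict with "frame" (480x640x3 uint8, red, green, blue), "z_map" (480x640 float32, m along the optical axis (not along the pixel's ray), 0 where there is no reading), "camera_matrix" (3x3 intrinsics, pixels), "rvec" (rotation vector, rad) and "tvec" (3), from world to camera coordinates, as OpenCV has them. Camera axes: x right, y down, z forward; pixel columns grow to the right and rows downward; lengths in m; the calibration is good to about 2 mm. A picture is of the moment at which its call begins.
- hand_in(): hands the job in; it is judged then, once.
The state is a dict: "time_s": time; "qpos": joint angles; "joint_vel": joint speeds; "tau": joint torques, N m; "ee_pos": TCP position; "eef_rot": TCP orientation; "force": force on the tool from outside, world axes, zero at the start; "moment": the same for the moment, N m; "grip_width": finger opening in m; "grip_force": force on a finger pad.
Only numpy, scipy, OpenCV 4.12 (cv2) and the standard library are available. Lean on these libraries where they do the work, as an engineer would, in place of code of your own. Each camera call takes 0.05 s, during which the arm holds its last target. There are 200 camera calls.

## Working session

There is one attempt and no reset: what is moved stays moved. The work goes in short steps, Python scripts to look and compute and a tool call to move; the robot and the scene stay as the last step left them, time stands still between calls to the robot, and variables do not carry over. Pictures are saved under pics/ and viewed, at most 10 in all, crops included, and the job is handed in when it is done.

Besides the shell and the picture viewer there is one more tool, called after "Call:" as name([rows], argument=value, ...), one row to a line, values as JSON. send_rows: Moves the arm, as the interface text tells. Its arguments: {"type":"object","properties":{"rows":{"type":"array"},"force":{"type":"number"}},"required":["rows"]}

```bash
mkdir -p pics; cat > h.py <<'E'
from station import *
import numpy as np, cv2
def cam(n):
    c=camera(n); c['R']=cv2.Rodrigues(np.array(c['rvec'],float))[0]; c['t']=np.array(c['tvec'],float).reshape(3); return c
def ray(c,uv,z):
    K=np.array(c['camera_matrix']); d=c['R'].T@np.linalg.inv(K)@np.array([uv[0],uv[1],1.]); o=-c['R'].T@c['t']
    return o+d*(z-o[2])/d[2]
def cloud(c):
    K=np.array(c['camera_matrix']); v,u=np.mgrid[0:480,0:640]; z=c['z_map']
    p=np.stack([(u-K[0,2])/K[0,0]*z,(v-K[1,2])/K[1,1]*z,z],-1)
    return (p-c['t'])@c['R']
def proj(c,P):
    K=np.array(c['camera_matrix']); q=K@(c['R']@np.array(P)+c['t']); return q[:2]/q[2]
E
python3 - <<'E'
from h import *
for n in("top","scene"):
    c=cam(n); cv2.imwrite(f'pics/{n}0.png',c['frame'][...,::-1])
    np.savez(f'{n}0.npz',**c)
    print(n,-c['R'].T@c['t'])
o=get_obs(); print(o)
E
```

```text
top [0.34861124 0.01878385 1.41915682]
scene [0.99022464 0.59364702 0.77305439]
{'time_s': 0.1, 'qpos': array([-1.41563442e+00,  3.00410186e-01,  1.52149374e+00,  5.07304807e-06,
        1.32069347e+00, -6.65609074e-02]), 'joint_vel': array([ 1.47360392e-03, -1.75147465e-03, -1.27479303e-03, -3.99292558e-04,
        5.51488523e-05,  1.07937965e-03]), 'tau': array([ 9.30669339e-04, -5.32648051e+01, -3.53285301e+01,  7.09341466e-02,
        2.35680677e-02, -5.92738206e-05]), 'ee_pos': array([ 0.12093561, -0.53631023,  0.20495669]), 'eef_rot': array([-3.14059046e+00, -7.17302464e-05,  2.21721523e-01]), 'force': array([0.4260623 , 0.27438377, 0.14081964]), 'moment': array([-0.02290905, -0.02114699,  0.0008253 ]), 'grip_force': 0.0, 'grip_width': 0.09356683694215813}
```

View pics/top0.png

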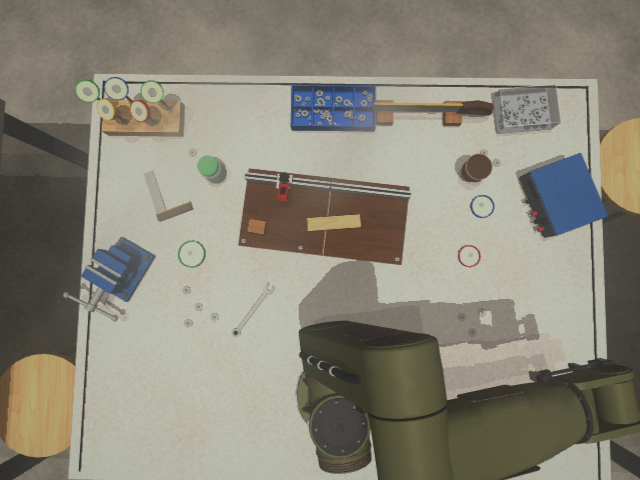

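View pics/scene0.png

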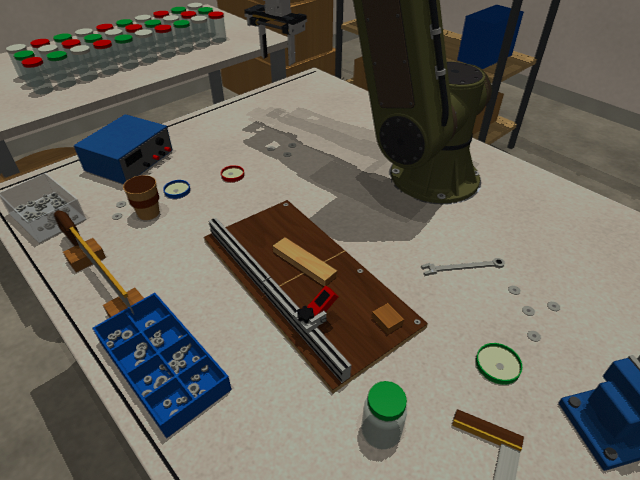

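Top view: jig in the middle, batten at (333,222), red arm at (283,190) with the fence running (247,175)–(409,190), offcut at (257,227). Scene view: batten (305,260), red arm raised at (320,300), offcut (388,318).

```bash
cat > meas.py <<'E'
from h import *
def rect(P):
    r=cv2.minAreaRect(P.astype(np.float32)*1000); return r
def ana(n,c):
    f=c['frame']; hsv=cv2.cvtColor(f,cv2.COLOR_RGB2HSV); P=cloud(c); H,S,V=[hsv[...,i].astype(int) for i in range(3)]
    roi=(P[...,0]>.3)&(P[...,0]<.72)&(abs(P[...,1]-.06)<.33)
    # fence by height
    m=roi&(P[...,2]>.047)&(P[...,2]<.06)&(S<60)
    q=P[m][:,:2]; print(n,'fence',m.sum(), rect(q), 'z',np.median(P[m][:,2]))
    br=roi&(P[...,2]>.008)&(P[...,2]<.022)
    print(' board',br.sum(),rect(P[br][:,:2]),np.median(P[br][:,2]))
    w=(roi&(H>14)&(H<30)&(S>70)&(V>130)&(P[...,2]>.022)&(P[...,2]<.05)).astype(np.uint8)
    cs,_=cv2.findContours(w,cv2.RETR_EXTERNAL,cv2.CHAIN_APPROX_NONE)
    k=max(cs,key=cv2.contourArea).reshape(-1,2)
    print(' batten',len(k),rect(np.array([ray(c,p,.035)[:2] for p in k])))
    r=roi&((H<6)|(H>174))&(S>150)&(V>70)&(P[...,2]>.02)
    q=P[r]; print(' red',r.sum(),q.mean(0),q.min(0),q.max(0))
    o=roi&(H>5)&(H<16)&(S>110)&(V>110)&(P[...,2]>.025); q=P[o]
    if len(q): print(' off',len(q),q.mean(0))
if __name__=='__main__':
    for n in('top','scene'):
        ana(n,dict(np.load(n+'0.npz')))
E
python3 meas.py
```

```text
top fence 1060 ((619.42138671875, 89.74383544921875), (595.3271484375, 55.14534378051758), 82.4569320678711) z 0.05415407974158995
 board 9994 ((510.412109375, 60.04693603515625), (655.6415405273438, 419.1285400390625), 89.92405700683594) 0.01428602368523384
 batten 128 ((511.0876770019531, 20.649639129638672), (39.67869567871094, 159.64114379882812), 5.01331090927124)
 red 96 [0.58786638 0.17073827 0.09257412] [0.56598992 0.15658236 0.07243658] [0.61790941 0.18575603 0.1099602 ]
 off 212 [0.49408104 0.24735387 0.05371999]
scene fence 1953 ((622.3569946289062, 94.49618530273438), (606.6338500976562, 61.993072509765625), 81.36087036132812) z 0.0553636071238788
 board 14230 ((476.5276794433594, 109.22775268554688), (608.9772338867188, 374.9583435058594), 83.2581558227539) 0.015542428390604206
 batten 127 ((510.45831298828125, 21.376781463623047), (38.60951614379883, 158.85296630859375), 4.998982906341553)
 red 256 [0.59788522 0.17235377 0.08999349] [0.56833552 0.15494189 0.07054959] [0.62099277 0.18684879 0.10704393]
 off 390 [0.49587053 0.25261187 0.03541164]
```

```bash
cat > fence.py <<'E'
from h import *
def board(n,c):
    P=cloud(c)
    roi=(P[...,0]>.56)&(P[...,0]<.70)&(abs(P[...,1]-.06)<.30)&(abs(P[...,2]-.055)<.004)
    q=P[roi][:,:2]
    for _ in range(8):
        vx,vy,x0,y0=cv2.fitLine(q.astype(np.float32),cv2.DIST_HUBER,0,.001,.001).ravel()
        d=np.array([vx,vy]);d*=np.sign(d[1]);nn=np.array([d[1],-d[0]])
        e=(q-[x0,y0])@nn; q=q[abs(e)<max(.0125,2.2*e.std())]
    e=(q-[x0,y0])@nn; s=(q-[x0,y0])@d; yaw=np.arctan2(-d[0],d[1])
    lo,hi=np.percentile(e,[1,99]); mid=np.array([x0,y0])+d*(s.min()+s.max())/2+nn*(lo+hi)/2
    print(n,'yaw deg',np.degrees(yaw),'fence centre',mid,'width',hi-lo,'len',np.ptp(s),'board origin',mid-nn*.09)
    # brown board contour on top plane
    hsv=cv2.cvtColor(c['frame'],cv2.COLOR_RGB2HSV);R=(P[...,0]>.35)&(P[...,0]<.72)&(abs(P[...,1]-.06)<.32)
    m=(R&(hsv[...,1]>60)&(hsv[...,2]<150)&(P[...,2]<.025)&(P[...,2]>.010)).astype(np.uint8)
    m=cv2.morphologyEx(m,cv2.MORPH_OPEN,np.ones((3,3)))
    k=max(cv2.findContours(m,0,cv2.CHAIN_APPROX_NONE)[0],key=cv2.contourArea).reshape(-1,2)
    w=np.array([ray(c,p,.015)[:2] for p in k]); b=(w-mid)@np.array([nn,d]).T*1000
    print('  board ext rel fence centre n:',b[:,0].min(),b[:,0].max(),' d:',b[:,1].min(),b[:,1].max())
    r=R&((hsv[...,0]<6)|(hsv[...,0]>174))&(hsv[...,1]>130)&(hsv[...,2]>60)&(P[...,2]>.02)
    q=P[r]; b=np.c_[(q[:,:2]-mid)@np.array([nn,d]).T+[.09,0],q[:,2]]*1000
    print('  red in board frame p2/p50/p98',np.percentile(b,[2,50,98],axis=0).round(1).tolist())
    return mid,d,nn
if __name__=='__main__':
    for n in('top','scene'): board(n,dict(np.load(n+'0.npz')))
E
python3 fence.py
```

```text
top yaw deg -5.8098927 fence centre [0.62573281 0.07598381] width 0.020056419716645405 len 0.5677132826301001 board origin [0.53619511 0.08509433]
  board ext rel fence centre n: -209.76135721218247 -9.351450356443982  d: -282.73690993111603 214.93931500217897
  red in board frame p2/p50/p98 [[21.6, 77.1, 72.5], [36.3, 90.1, 94.3], [74.2, 103.8, 106.7]]
scene yaw deg -5.874677 fence centre [0.62331639 0.04176998] width 0.021144408121834046 len 0.5025727359055732 board origin [0.53378905 0.05098174]
  board ext rel fence centre n: -211.10689967358158 -11.327488731215988  d: -250.50832389379767 253.3219424023231
  red in board frame p2/p50/p98 [[24.6, 112.2, 73.4], [47.9, 134.3, 87.3], [72.8, 140.1, 105.5]]
```

Call:
send_rows([
  {"roll": 6.2,"jaw": 1},
  {"roll": 6.2,"jaw": 1},
  {"roll": 6.2,"jaw": 1},
  {"dx": 15,"dy": -30,"jaw": 1},
  {"dx": 17,"dy": -34,"jaw": 1},
  {"dx": 17,"dy": -34,"jaw": 1},
  {"dx": 17,"dy": -34,"jaw": 1},
  {"dx": 17,"dy": -34,"jaw": 1},
  {"dx": 17,"dy": -34,"jaw": 1},
  {"dx": 17,"dy": -34,"jaw": 1},
  {"dx": 17,"dy": -34,"jaw": 1},
  {"dx": 17,"dy": -34,"jaw": 1},
])

```text
invalid input at $.rows[0]: expected keys dx, dy, dz, roll, jaw
```

Call:
send_rows([
  {"dx": 17,"dy": -34,"jaw": 1},
  {"dx": 17,"dy": -34,"jaw": 1},
  {"dx": 17,"dy": -34,"jaw": 1},
  {"dx": 17,"dy": -34,"jaw": 1},
  {"dx": 17,"dy": -34,"jaw": 1},
  {"dx": 17,"dy": -34,"jaw": 1},
  {"dx": 17,"dy": -34,"jaw": 1},
  {"dx": 17,"dy": -34,"jaw": 1},
  {"dx": 17,"dy": -34,"jaw": 1},
  {"dx": 17,"dy": -30,"jaw": 1},
  {"jaw": 1},
  {"jaw": 1},
])

```text
invalid input at $.rows[0]: expected keys dx, dy, dz, roll, jaw
```

```bash
cat >> h.py <<'E'
O=np.array([.5333,.0512]);YAW=np.radians(-5.85);N=np.array([np.cos(YAW),np.sin(YAW)]);D=np.array([-N[1],N[0]])
def tb(p): p=np.array(p); return np.r_[(p[:2]-O)@N,(p[:2]-O)@D,p[2:]]*1000
def st():
    o=get_obs(); print('t',o['time_s'],'tcp board',tb(o['ee_pos']).round(1),'yaw-board deg',np.degrees(o['eef_rot'][2]-YAW).round(2),'F',o['force'].round(1))
E
python3 - <<'E'
from h import *
st()
c=cam('wrist'); cv2.imwrite('pics/w0.png',c['frame'][...,::-1]); np.savez('w0.npz',**c)
E
```

```text
t 0.1 tcp board [-350.3 -626.5  205. ] yaw-board deg 18.55 F [0.4 0.3 0.1]
```

View pics/w0.png

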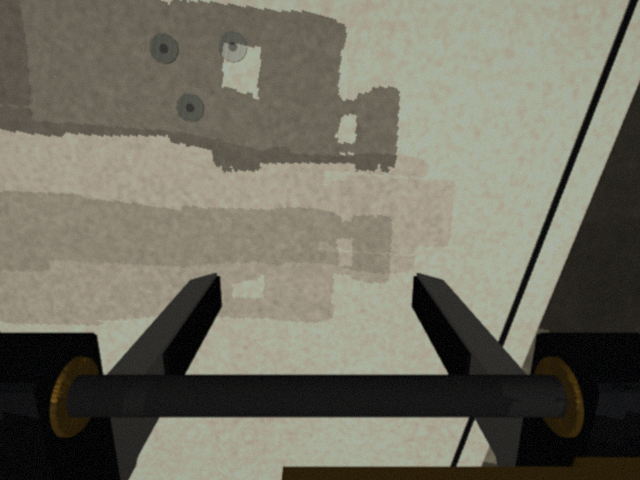

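The wrist view still shows bare bench between the open fingers (tips at (215,280) and (420,280)): the move was refused because every key is needed.

Call:
send_rows([
  {"dx": 0,"dy": 0,"dz": 0,"roll": 6.2,"jaw": 1},
  {"dx": 0,"dy": 0,"dz": 0,"roll": 6.2,"jaw": 1},
  {"dx": 0,"dy": 0,"dz": 0,"roll": 6.15,"jaw": 1},
  {"dx": 15,"dy": -30,"dz": 0,"roll": 0,"jaw": 1},
  {"dx": 17,"dy": -34,"dz": 0,"roll": 0,"jaw": 1},
  {"dx": 17,"dy": -34,"dz": 0,"roll": 0,"jaw": 1},
  {"dx": 17,"dy": -34,"dz": 0,"roll": 0,"jaw": 1},
  {"dx": 17,"dy": -34,"dz": 0,"roll": 0,"jaw": 1},
  {"dx": 17,"dy": -34,"dz": 0,"roll": 0,"jaw": 1},
  {"dx": 17,"dy": -34,"dz": 0,"roll": 0,"jaw": 1},
  {"dx": 17,"dy": -34,"dz": 0,"roll": 0,"jaw": 1},
  {"dx": 17,"dy": -34,"dz": 0,"roll": 0,"jaw": 1},
])

```text
time_s: 1.15
ee_pos: [0.3024, -0.2497, 0.2055]
eef_rot: [3.141, -0.0, -0.102]
force: [1.0, -1.2, 0.0]
grip_width: 0.0174
grip_force: 0.0
```

Call:
send_rows([
  {"dx": 17,"dy": -34,"dz": 0,"roll": 0,"jaw": 1},
  {"dx": 17,"dy": -34,"dz": 0,"roll": 0,"jaw": 1},
  {"dx": 17,"dy": -34,"dz": 0,"roll": 0,"jaw": 1},
  {"dx": 17,"dy": -34,"dz": 0,"roll": 0,"jaw": 1},
  {"dx": 17,"dy": -34,"dz": 0,"roll": 0,"jaw": 1},
  {"dx": 17,"dy": -34,"dz": 0,"roll": 0,"jaw": 1},
  {"dx": 17,"dy": -34,"dz": 0,"roll": 0,"jaw": 1},
  {"dx": 17,"dy": -34,"dz": 0,"roll": 0,"jaw": 1},
  {"dx": 17,"dy": -34,"dz": 0,"roll": 0,"jaw": 1},
  {"dx": 17,"dy": -30,"dz": 0,"roll": 0,"jaw": 1},
  {"dx": 0,"dy": 0,"dz": 0,"roll": 0,"jaw": 1},
  {"dx": 0,"dy": 0,"dz": 0,"roll": 0,"jaw": 1},
])

```text
time_s: 2.15
ee_pos: [0.5053, 0.0665, 0.2047]
eef_rot: [3.141, 0.001, -0.1]
force: [0.1, -0.8, -0.7]
grip_width: 0.0004
grip_force: 0.0
```

```bash
python3 - <<'E'
from h import *
st()
c=cam('wrist'); cv2.imwrite('pics/w1.png',c['frame'][...,::-1]); np.savez('w1.npz',**c)
hsv=cv2.cvtColor(c['frame'],cv2.COLOR_RGB2HSV);P=cloud(c)
r=((hsv[...,0]<6)|(hsv[...,0]>174))&(hsv[...,1]>130)&(hsv[...,2]>60)&(P[...,2]>.02)&(P[...,2]<.12)
b=np.array([tb(p) for p in P[r]]); print(r.sum(),np.percentile(b,[2,50,98],axis=0).round(1))
E
```

```text
t 2.15 tcp board [-29.4  12.4 204.7] yaw-board deg 0.15 F [ 0.1 -0.8 -0.7]
2696 [[ 21.9 111.8  69.9]
 [ 45.3 120.9  91.5]
 [ 74.9 139.3 105.5]]
```

View pics/w1.png

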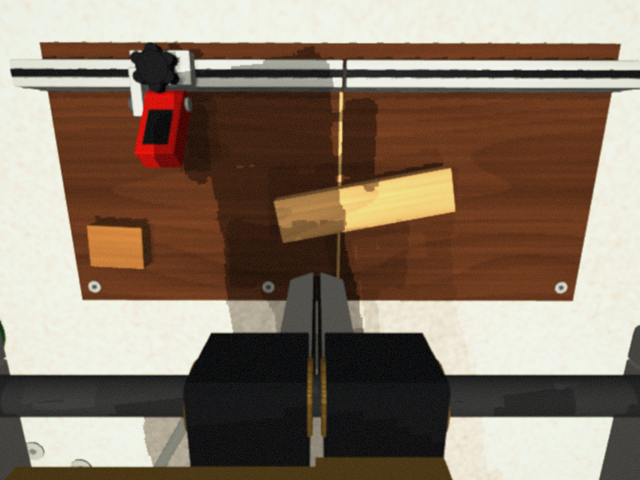

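Wrist view: arm raised at (162,130), black inlay, knob behind at (155,65), batten (365,205), offcut (116,247); all matches the measured frame. Move above the arm, then refine the fence from this view.

Call:
send_rows([
  {"dx": 16,"dy": -27,"dz": 0,"roll": 0,"jaw": 1},
  {"dx": 17,"dy": -28,"dz": 0,"roll": 0,"jaw": 1},
  {"dx": 16,"dy": -28,"dz": 0,"roll": 0,"jaw": 1},
  {"dx": 16,"dy": -28,"dz": 20,"roll": 0,"jaw": 1},
  {"dx": 0,"dy": 0,"dz": 30,"roll": 0,"jaw": 1},
  {"dx": 0,"dy": 0,"dz": 30,"roll": 0,"jaw": 1},
  {"dx": 0,"dy": 0,"dz": 12,"roll": 0,"jaw": 1},
  {"dx": 0,"dy": 0,"dz": 0,"roll": 0,"jaw": 1},
])

```text
time_s: 2.87
ee_pos: [0.5798, 0.1678, 0.111]
eef_rot: [3.14, 0.005, -0.103]
force: [-0.4, -0.2, 0.2]
grip_width: 0.0007
grip_force: 0.0
```

```bash
python3 - <<'E'
from h import *
st()
c=dict(np.load('w1.npz'));P=cloud(c);b=(P[...,:2]-O)@np.array([N,D]).T*1000;z=P[...,2]*1000
m=(z>50)&(z<60)&(b[...,0]>60)&(b[...,0]<120)
print('fence z',np.median(z[m]))
ys=np.arange(-180,80,10);e=[]
for y in ys:
    k=m&(abs(b[...,1]-y)<5); e.append([y,np.percentile(b[...,0][k],3),np.percentile(b[...,0][k],97)])
e=np.array(e); print(np.polyfit(e[:,0],e[:,1],1),np.polyfit(e[:,0],e[:,2],1))
hsv=cv2.cvtColor(c['frame'],cv2.COLOR_RGB2HSV)
w=((hsv[...,0]>12)&(hsv[...,0]<32)&(z>28)&(z<42)&(abs(b[...,1]+30)<100)&(b[...,0]<50)).astype(np.uint8)
k=max(cv2.findContours(w,0,1)[0],key=cv2.contourArea).reshape(-1,2)
print('batten',cv2.minAreaRect(np.array([tb(ray(c,p,.035))[:2] for p in k],np.float32)))
E
```

```text
t 2.8667 tcp board [ 34.4 120.8 111. ] yaw-board deg -0.07 F [-0.4 -0.2  0.2]
fence z 55.64258311818633
[-1.09742629e-03  8.07401972e+01] [1.46698374e-04 1.00008402e+02]
batten ((-17.680618286132812, -30.865890502929688), (41.0687255859375, 160.1355743408203), 10.950032234191895)
```

Call:
send_rows([
  {"dx": 0,"dy": 0,"dz": 7,"roll": 0,"jaw": 1},
  {"dx": 0,"dy": 0,"dz": 7,"roll": 0,"jaw": 1},
  {"dx": 0,"dy": 0,"dz": 7,"roll": 0,"jaw": 1},
  {"dx": 0,"dy": 0,"dz": 7,"roll": 0,"jaw": 1},
  {"dx": 0,"dy": 0,"dz": 7,"roll": 0,"jaw": 1},
  {"dx": 0,"dy": 0,"dz": 7,"roll": 0,"jaw": 1},
  {"dx": 0,"dy": 0,"dz": 7,"roll": 0,"jaw": 1},
  {"dx": 0,"dy": 0,"dz": 7,"roll": 0,"jaw": 1},
])

```text
time_s: 3.53
ee_pos: [0.5813, 0.1694, 0.0568]
eef_rot: [-3.141, -0.0, -0.102]
force: [-0.9, 0.2, 2.3]
grip_width: 0.0004
grip_force: 0.8
```

Call:
send_rows([
  {"dx": 0,"dy": 0,"dz": 7,"roll": 0,"jaw": 1},
  {"dx": 0,"dy": 0,"dz": 7,"roll": 0,"jaw": 1},
  {"dx": 0,"dy": 0,"dz": 7,"roll": 0,"jaw": 1},
  {"dx": 3,"dy": 0,"dz": 2,"roll": 0,"jaw": 1},
  {"dx": 3,"dy": 0,"dz": 0,"roll": 0,"jaw": 1},
  {"dx": 3,"dy": 0,"dz": 0,"roll": 0,"jaw": 1},
  {"dx": 0,"dy": 0,"dz": 0,"roll": 0,"jaw": 1},
])

```text
time_s: 4.12
ee_pos: [0.5908, 0.1683, 0.0346]
eef_rot: [-3.141, -0.0, -0.102]
force: [0.7, 0.6, -0.7]
grip_width: 0.0004
grip_force: 0.1
```

```bash
cat > look.py <<'E'
from h import *
import sys
st()
for n in sys.argv[1:]:
    c=cam(n);P=cloud(c);b=(P[...,:2]-O)@np.array([N,D]).T*1000;z=P[...,2]*1000
    hsv=cv2.cvtColor(c['frame'],cv2.COLOR_RGB2HSV)
    r=((hsv[...,0]<6)|(hsv[...,0]>174))&(hsv[...,1]>130)&(hsv[...,2]>50)&(z>15)&(z<120)&(abs(b[...,1]-125)<40)
    if r.sum(): print(n,'red',r.sum(),np.percentile(np.c_[b[r],z[r]],[2,50,98],axis=0).round(1).tolist())
    w=((hsv[...,0]>12)&(hsv[...,0]<32)&(hsv[...,1]>60)&(z>28)&(z<42)&(abs(b[...,1])<170)&(abs(b[...,0])<95)).astype(np.uint8)
    k=max(cv2.findContours(w,0,1)[0],key=cv2.contourArea,default=None)
    if k is not None: print(n,'batten',cv2.minAreaRect(np.array([tb(ray(c,p,.035))[:2] for p in k.reshape(-1,2)],np.float32)))
    cv2.imwrite(f'pics/{n}_{get_obs()["time_s"]:.2f}.png',c['frame'][...,::-1])
E
python3 look.py scene top
```

```text
t 4.1167 tcp board [ 45.3 122.3  34.6] yaw-board deg -0.0 F [ 0.7  0.6 -0.7]
scene red 131 [[55.9, 111.9, 21.7], [65.6, 132.4, 76.8], [74.6, 140.0, 80.0]]
scene batten ((-2.1905345916748047, -100.25628662109375), (48.31650924682617, 23.955476760864258), 25.822811126708984)
top batten ((-19.43698501586914, -33.18000793457031), (40.76048278808594, 159.70237731933594), 10.84855842590332)
```

Call:
send_rows([
  {"dx": 2,"dy": 0,"dz": 0,"roll": 0,"jaw": 1},
  {"dx": 1,"dy": 0,"dz": 0,"roll": 0,"jaw": 1},
  {"dx": 1,"dy": 0,"dz": 0,"roll": 0,"jaw": 1},
  {"dx": 0,"dy": 0,"dz": 0,"roll": 0,"jaw": 1},
])

```text
time_s: 4.55
ee_pos: [0.5921, 0.1682, 0.0346]
eef_rot: [3.141, 0.005, -0.102]
force: [-20.1, 0.2, 11.7]
grip_width: 0.0005
grip_force: 9.9
```

Call:
send_rows([
  {"dx": 1,"dy": 0,"dz": 0,"roll": 0,"jaw": 1},
  {"dx": 1,"dy": 0,"dz": 0,"roll": 0,"jaw": 1},
  {"dx": 0,"dy": 0,"dz": 0,"roll": 0,"jaw": 1},
])

```text
time_s: 4.8
ee_pos: [0.5922, 0.1682, 0.0346]
eef_rot: [3.14, 0.01, -0.101]
force: [-36.5, -0.6, 20.9]
grip_width: 0.0005
grip_force: 18.2
```

The arm is against its limit. Backing off, rising and going in front of the batten.

Call:
send_rows([
  {"dx": -6,"dy": 0,"dz": 0,"roll": 0,"jaw": 1},
  {"dx": -16,"dy": 0,"dz": 0,"roll": 0,"jaw": 1},
  {"dx": 0,"dy": 0,"dz": -30,"roll": 0,"jaw": 1},
  {"dx": 0,"dy": 0,"dz": -20,"roll": 0,"jaw": 1},
  {"dx": -20,"dy": 30,"dz": 0,"roll": 0,"jaw": 1},
  {"dx": -20,"dy": 30,"dz": 0,"roll": 0,"jaw": 1},
  {"dx": -20,"dy": 30,"dz": 0,"roll": 0,"jaw": 1},
  {"dx": -20,"dy": 30,"dz": 0,"roll": 0,"jaw": 1},
  {"dx": -20,"dy": 32,"dz": 0,"roll": 0,"jaw": 1},
  {"dx": 0,"dy": 0,"dz": 0,"roll": 0,"jaw": 1},
])

```text
time_s: 5.63
ee_pos: [0.4565, 0.0259, 0.0846]
eef_rot: [3.141, 0.001, -0.104]
force: [-1.0, 0.6, 0.6]
grip_width: 0.0004
grip_force: 0.0
```

```bash
python3 look.py scene top wrist; ls pics
```

```text
t 5.6333 tcp board [-73.8 -33.   84.6] yaw-board deg -0.12 F [-1.   0.6  0.6]
scene red 126 [[58.1, 112.2, 22.6], [65.9, 130.9, 76.8], [73.9, 140.4, 80.3]]
scene batten ((-16.590560913085938, -28.912078857421875), (46.14081954956055, 164.68240356445312), 10.988807678222656)
top red 56 [[56.4, 111.7, 69.0], [64.0, 124.5, 75.8], [73.3, 137.1, 82.5]]
top batten ((-0.22499942779541016, -106.3180923461914), (31.989410400390625, 10.027941703796387), 17.742671966552734)
wrist red 1996 [[56.3, 111.2, 19.7], [61.4, 112.3, 40.9], [73.2, 130.7, 66.3]]
wrist batten ((-18.22906494140625, -30.957359313964844), (39.98423767089844, 159.86180114746094), 10.915482521057129)
scene0.png
scene_4.17.png
scene_5.68.png
top0.png
top_4.22.png
top_5.73.png
w0.png
w1.png
wrist_5.78.png
```

Call:
send_rows([
  {"dx": 0,"dy": 0,"dz": 30,"roll": 0,"jaw": 1},
  {"dx": 0,"dy": 0,"dz": 25,"roll": 0,"jaw": 1},
  {"dx": 0,"dy": 0,"dz": 7,"roll": 0,"jaw": 1},
  {"dx": 10,"dy": 0,"dz": 0,"roll": 0,"jaw": 1},
  {"dx": 5,"dy": 0,"dz": 0,"roll": 0,"jaw": 1},
  {"dx": 5,"dy": 0,"dz": 0,"roll": 0,"jaw": 1},
  {"dx": 5,"dy": 0,"dz": 0,"roll": 0,"jaw": 1},
  {"dx": 5,"dy": 0,"dz": 0,"roll": 0,"jaw": 1},
  {"dx": 5,"dy": 0,"dz": 0,"roll": 0,"jaw": 1},
  {"dx": 5,"dy": 0,"dz": 0,"roll": 0,"jaw": 1},
  {"dx": 5,"dy": 0,"dz": 0,"roll": 0,"jaw": 1},
  {"dx": 0,"dy": 0,"dz": 0,"roll": 0,"jaw": 1},
])

```text
time_s: 6.78
ee_pos: [0.505, 0.0243, 0.0226]
eef_rot: [-3.142, -0.001, -0.102]
force: [0.5, 0.3, 0.2]
grip_width: 0.0005
grip_force: 0.0
```

Call:
send_rows([
  {"dx": 5,"dy": 0,"dz": 0,"roll": 0,"jaw": 1},
  {"dx": 5,"dy": 0,"dz": 0,"roll": 0,"jaw": 1},
  {"dx": 5,"dy": 0,"dz": 0,"roll": 0,"jaw": 1},
  {"dx": 5,"dy": 0,"dz": 0,"roll": 0,"jaw": 1},
  {"dx": 5,"dy": 0,"dz": 0,"roll": 0,"jaw": 1},
  {"dx": 5,"dy": 0,"dz": 0,"roll": 0,"jaw": 1},
  {"dx": 5,"dy": 0,"dz": 0,"roll": 0,"jaw": 1},
  {"dx": 5,"dy": 0,"dz": 0,"roll": 0,"jaw": 1},
  {"dx": 0,"dy": 0,"dz": 0,"roll": 0,"jaw": 1},
])

```text
time_s: 7.53
ee_pos: [0.5448, 0.0202, 0.0225]
eef_rot: [-3.142, -0.001, -0.102]
force: [-0.4, -1.2, -0.2]
grip_width: 0.0004
grip_force: 0.0
```

```bash
python3 look.py wrist
```

```text
t 7.5333 tcp board [ 14.6 -29.7  22.5] yaw-board deg 0.0 F [-0.4 -1.2 -0.2]
wrist red 571 [[57.3, 111.2, 18.6], [65.3, 112.2, 23.3], [75.9, 113.3, 28.5]]
wrist batten ((44.87699890136719, -35.326690673828125), (42.56235122680664, 159.6266632080078), 0.045472193509340286)
```

Call:
send_rows([
  {"dx": 4,"dy": 0,"dz": 0,"roll": 0,"jaw": 1},
  {"dx": 4,"dy": 0,"dz": 0,"roll": 0,"jaw": 1},
  {"dx": 3,"dy": 0,"dz": 0,"roll": 0,"jaw": 1},
  {"dx": 2,"dy": 0,"dz": 0,"roll": 0,"jaw": 1},
  {"dx": 1,"dy": 0,"dz": 0,"roll": 0,"jaw": 1},
  {"dx": 1,"dy": 0,"dz": 0,"roll": 0,"jaw": 1},
  {"dx": 0,"dy": 0,"dz": 0,"roll": 0,"jaw": 1},
])

```text
time_s: 8.17
ee_pos: [0.5589, 0.0188, 0.0224]
eef_rot: [-3.142, -0.0, -0.102]
force: [0.8, 0.2, -0.3]
grip_width: 0.0005
grip_force: 0.0
```

Call:
send_rows([
  {"dx": 1,"dy": 0,"dz": 0,"roll": 0,"jaw": 1},
  {"dx": 1,"dy": 0,"dz": 0,"roll": 0,"jaw": 1},
  {"dx": 0,"dy": 0,"dz": 0,"roll": 0,"jaw": 1},
])

```text
time_s: 8.42
ee_pos: [0.5607, 0.0186, 0.0224]
eef_rot: [3.142, 0.0, -0.102]
force: [-1.1, 0.3, 0.5]
grip_width: 0.0001
grip_force: 0.8
```

Call:
send_rows([
  {"dx": 1,"dy": 0,"dz": 0,"roll": 0,"jaw": 1},
  {"dx": 0,"dy": 0,"dz": 0,"roll": 0,"jaw": 1},
])

```text
time_s: 8.58
ee_pos: [0.5608, 0.0186, 0.0224]
eef_rot: [3.141, 0.003, -0.102]
force: [-9.4, 0.1, 6.9]
grip_width: 0.0004
grip_force: 4.6
```

Call:
send_rows([
  {"dx": 0.5,"dy": 0,"dz": 0,"roll": 0,"jaw": 1},
  {"dx": 0,"dy": 0,"dz": 0,"roll": 0,"jaw": 1},
])

```text
time_s: 8.75
ee_pos: [0.5608, 0.0186, 0.0224]
eef_rot: [3.141, 0.004, -0.102]
force: [-12.8, 1.1, 9.5]
grip_width: 0.0006
grip_force: 6.4
```

```bash
python3 look.py wrist
```

```text
t 8.75 tcp board [ 30.7 -29.6  22.4] yaw-board deg 0.02 F [-12.8   1.1   9.5]
wrist red 779 [[57.3, 111.1, 19.2], [65.1, 112.1, 25.7], [74.6, 113.3, 32.4]]
wrist batten ((59.61781311035156, -35.3323974609375), (160.6003875732422, 41.90790939331055), 88.15194702148438)
```

Call:
send_rows([
  {"dx": -5,"dy": 0,"dz": 0,"roll": 0,"jaw": 1},
  {"dx": -15,"dy": 0,"dz": 0,"roll": 0,"jaw": 1},
  {"dx": 0,"dy": 30,"dz": 0,"roll": 0,"jaw": 1},
  {"dx": 0,"dy": 32,"dz": 0,"roll": 0,"jaw": 1},
  {"dx": 0,"dy": 32,"dz": 0,"roll": 0,"jaw": 1},
  {"dx": 0,"dy": 30,"dz": 0,"roll": 0,"jaw": 1},
  {"dx": 0,"dy": 0,"dz": 0,"roll": 0,"jaw": 1},
  {"dx": 16,"dy": 0,"dz": 0,"roll": 0,"jaw": 1},
  {"dx": 16,"dy": 0,"dz": 0,"roll": 0,"jaw": 1},
  {"dx": 16,"dy": 0,"dz": 0,"roll": 0,"jaw": 1},
  {"dx": 0,"dy": 0,"dz": 0,"roll": 0,"jaw": 1},
])

```text
time_s: 9.72
ee_pos: [0.5795, -0.1078, 0.0226]
eef_rot: [3.141, -0.002, -0.102]
force: [0.5, 0.0, 0.1]
grip_width: 0.0004
grip_force: 0.0
```

```bash
python3 look.py wrist scene
```

```text
t 9.7167 tcp board [  62.1 -153.4   22.6] yaw-board deg 0.01 F [0.5 0.  0.1]
wrist batten ((56.97238540649414, -60.68492126464844), (31.975069046020508, 113.38426208496094), 0.05115554481744766)
scene red 126 [[58.0, 112.2, 22.1], [65.8, 130.6, 77.1], [74.3, 139.8, 80.2]]
scene batten ((55.70331954956055, -33.099334716796875), (165.18479919433594, 31.516508102416992), 89.90476989746094)
```

Call:
send_rows([
  {"dx": -2,"dy": -10,"dz": 0,"roll": 0,"jaw": 1},
  {"dx": 0,"dy": -8,"dz": 0,"roll": 0,"jaw": 1},
  {"dx": 0,"dy": -4,"dz": 0,"roll": 0,"jaw": 1},
  {"dx": 0,"dy": -4,"dz": 0,"roll": 0,"jaw": 1},
  {"dx": 0,"dy": -4,"dz": 0,"roll": 0,"jaw": 1},
  {"dx": 0,"dy": -5,"dz": 0,"roll": 0,"jaw": 1},
  {"dx": 0,"dy": -5,"dz": 0,"roll": 0,"jaw": 1},
  {"dx": 0,"dy": -5,"dz": 0,"roll": 0,"jaw": 1},
  {"dx": 0,"dy": -5,"dz": 0,"roll": 0,"jaw": 1},
  {"dx": 0,"dy": -5,"dz": 0,"roll": 0,"jaw": 1},
  {"dx": 0,"dy": -5,"dz": 0,"roll": 0,"jaw": 1},
  {"dx": 0,"dy": 0,"dz": 0,"roll": 0,"jaw": 1},
])

```text
time_s: 10.82
ee_pos: [0.5817, -0.0469, 0.0224]
eef_rot: [-3.141, -0.0, -0.101]
force: [-0.2, 0.6, 0.8]
grip_width: 0.0002
grip_force: 0.0
```

Call:
send_rows([
  {"dx": 0,"dy": -4,"dz": 0,"roll": 0,"jaw": 1},
  {"dx": 0,"dy": -4,"dz": 0,"roll": 0,"jaw": 1},
  {"dx": 0,"dy": -4,"dz": 0,"roll": 0,"jaw": 1},
  {"dx": 0,"dy": -4,"dz": 0,"roll": 0,"jaw": 1},
  {"dx": 0,"dy": -4,"dz": 0,"roll": 0,"jaw": 1},
  {"dx": 0,"dy": 0,"dz": 0,"roll": 0,"jaw": 1},
])

```text
time_s: 11.32
ee_pos: [0.5837, -0.0272, 0.0224]
eef_rot: [-3.141, -0.0, -0.101]
force: [0.4, -0.2, 0.8]
grip_width: 0.0008
grip_force: 0.0
```

```bash
python3 look.py wrist scene
```

```text
t 11.3167 tcp board [ 58.1 -72.8  22.4] yaw-board deg 0.04 F [ 0.4 -0.2  0.8]
wrist batten ((58.474510192871094, 7.861602783203125), (35.47056579589844, 137.2579803466797), 0.08189868181943893)
scene red 121 [[57.9, 111.5, 21.5], [65.9, 131.4, 76.6], [74.0, 140.0, 80.5]]
scene batten ((55.734474182128906, 11.006717681884766), (143.21449279785156, 31.525959014892578), 89.9619369506836)
```

```bash
ls -t pics | head -2; cp $(ls -t pics/scene_*|head -1) pics/now.png; python3 -c "
import cv2;a=cv2.imread('pics/now.png')[190:400,190:440];cv2.imwrite('pics/crop1.png',cv2.resize(a,None,fx=2.8,fy=2.8))"
```

```text
scene_11.42.png
wrist_11.37.png
```

View pics/crop1.png

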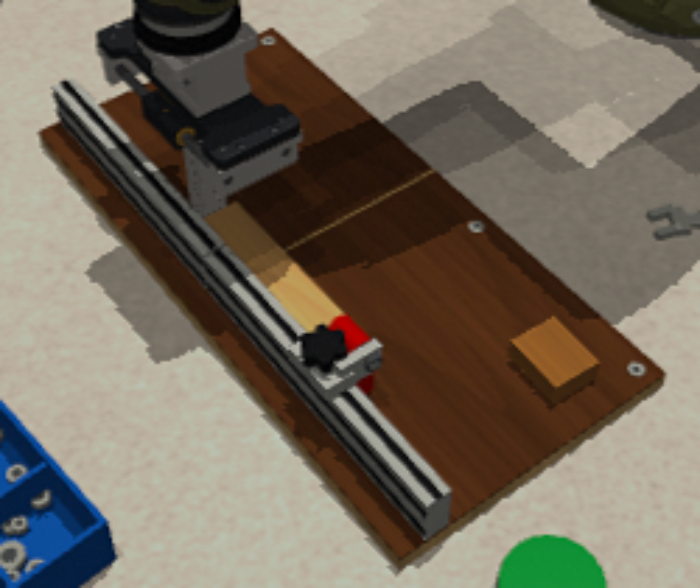

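Crop shows the batten along the fence (220,215)–(340,310), close to the red arm at (350,335), which hides its end; offcut undisturbed at (555,355). Continue slowly to contact.

Call:
send_rows([
  {"dx": 0,"dy": -3,"dz": 0,"roll": 0,"jaw": 1},
  {"dx": 0,"dy": -3,"dz": 0,"roll": 0,"jaw": 1},
  {"dx": 0,"dy": -2,"dz": 0,"roll": 0,"jaw": 1},
  {"dx": 0,"dy": -1,"dz": 0,"roll": 0,"jaw": 1},
  {"dx": 0,"dy": 0,"dz": 0,"roll": 0,"jaw": 1},
])

```text
time_s: 11.83
ee_pos: [0.5846, -0.0188, 0.0225]
eef_rot: [-3.142, -0.0, -0.102]
force: [-0.2, -0.0, -0.5]
grip_width: 0.0005
grip_force: 0.0
```

Call:
send_rows([
  {"dx": 0,"dy": -1,"dz": 0,"roll": 0,"jaw": 1},
  {"dx": 0,"dy": -1,"dz": 0,"roll": 0,"jaw": 1},
  {"dx": 0,"dy": 0,"dz": 0,"roll": 0,"jaw": 1},
])

```text
time_s: 12.08
ee_pos: [0.5848, -0.0169, 0.0224]
eef_rot: [-3.142, 0.0, -0.102]
force: [-0.5, 0.5, -0.0]
grip_width: 0.0003
grip_force: 0.0
```

Call:
send_rows([
  {"dx": 0,"dy": -1,"dz": 0,"roll": 0,"jaw": 1},
  {"dx": 0,"dy": 0,"dz": 0,"roll": 0,"jaw": 1},
])

```text
time_s: 12.25
ee_pos: [0.5849, -0.0159, 0.0225]
eef_rot: [-3.142, -0.0, -0.102]
force: [-0.1, 0.1, 0.5]
grip_width: 0.0004
grip_force: 0.0
```

Call:
send_rows([
  {"dx": 0,"dy": -1,"dz": 0,"roll": 0,"jaw": 1},
  {"dx": 0,"dy": 0,"dz": 0,"roll": 0,"jaw": 1},
])

```text
time_s: 12.42
ee_pos: [0.585, -0.0149, 0.0224]
eef_rot: [-3.142, 0.0, -0.102]
force: [-0.7, -0.0, 0.8]
grip_width: 0.0007
grip_force: 0.0
```

Call:
send_rows([
  {"dx": 0,"dy": -1,"dz": 0,"roll": 0,"jaw": 1},
  {"dx": 0,"dy": 0,"dz": 0,"roll": 0,"jaw": 1},
])

```text
time_s: 12.58
ee_pos: [0.585, -0.0145, 0.0224]
eef_rot: [3.141, 0.0, -0.102]
force: [-0.8, -5.0, -0.3]
grip_width: 0.0003
grip_force: 2.3
```

```bash
python3 look.py wrist; cp $(ls -t pics/wrist_*|head -1) pics/w2.png
```

```text
t 12.5833 tcp board [ 58.1 -60.1  22.4] yaw-board deg 0.01 F [-0.8 -5.  -0.3]
wrist batten ((58.57008361816406, 20.312580108642578), (35.46604919433594, 137.5713348388672), 0.017095426097512245)
```

View pics/w2.png

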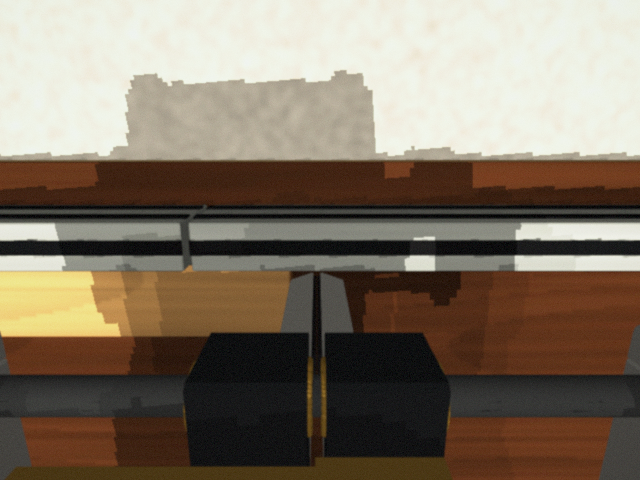

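The wrist view shows the batten (0–290, 272–336) parallel to the fence edge with the fingers at its end (300,290); force shows it butting. Press a little more, then confirm the fence side with a light press.

Call:
send_rows([
  {"dx": 0,"dy": -0.7,"dz": 0,"roll": 0,"jaw": 1},
  {"dx": 0,"dy": 0,"dz": 0,"roll": 0,"jaw": 1},
  {"dx": 0,"dy": 5,"dz": 0,"roll": 0,"jaw": 1},
  {"dx": 0,"dy": 15,"dz": 0,"roll": 0,"jaw": 1},
  {"dx": 0,"dy": 0,"dz": 0,"roll": 0,"jaw": 1},
  {"dx": -25,"dy": 0,"dz": 0,"roll": 0,"jaw": 1},
  {"dx": -25,"dy": 0,"dz": 0,"roll": 0,"jaw": 1},
  {"dx": 0,"dy": 0,"dz": 0,"roll": 0,"jaw": 1},
  {"dx": 0,"dy": -35,"dz": 0,"roll": 0,"jaw": 1},
  {"dx": 0,"dy": -35,"dz": 0,"roll": 0,"jaw": 1},
  {"dx": 0,"dy": -35,"dz": 0,"roll": 0,"jaw": 1},
  {"dx": 0,"dy": 0,"dz": 0,"roll": 0,"jaw": 1},
])

```text
time_s: 13.63
ee_pos: [0.5445, 0.0814, 0.0228]
eef_rot: [-3.14, -0.001, -0.098]
force: [-0.1, 0.3, -0.0]
grip_width: 0.0005
grip_force: 0.0
```

Call:
send_rows([
  {"dx": 10,"dy": 0,"dz": 0,"roll": 0,"jaw": 1},
  {"dx": 7,"dy": 0,"dz": 0,"roll": 0,"jaw": 1},
  {"dx": 3,"dy": 0,"dz": 0,"roll": 0,"jaw": 1},
  {"dx": 2,"dy": 0,"dz": 0,"roll": 0,"jaw": 1},
  {"dx": 0,"dy": 0,"dz": 0,"roll": 0,"jaw": 1},
])

```text
time_s: 14.05
ee_pos: [0.566, 0.0737, 0.0223]
eef_rot: [-3.142, 0.0, -0.103]
force: [1.3, 0.1, -0.5]
grip_width: 0.0004
grip_force: 0.0
```

```bash
python3 look.py wrist
```

```text
t 14.05 tcp board [30.2 25.7 22.3] yaw-board deg -0.04 F [ 1.3  0.1 -0.5]
wrist red 6295 [[57.8, 111.5, 36.8], [69.4, 115.0, 72.9], [76.6, 130.8, 79.0]]
wrist batten ((59.50310516357422, 32.035430908203125), (39.565467834472656, 160.1519317626953), 1.1417968273162842)
```

Call:
send_rows([
  {"dx": 1,"dy": 0,"dz": 0,"roll": 0,"jaw": 1},
  {"dx": 0.5,"dy": 0,"dz": 0,"roll": 0,"jaw": 1},
  {"dx": 0,"dy": 0,"dz": 0,"roll": 0,"jaw": 1},
])

```text
time_s: 14.35
ee_pos: [0.5664, 0.0737, 0.0223]
eef_rot: [3.141, 0.003, -0.102]
force: [-7.3, 0.1, 4.7]
grip_width: 0.0006
grip_force: 3.6
```

Call:
send_rows([
  {"dx": -6,"dy": 0,"dz": 0,"roll": 0,"jaw": 1},
  {"dx": -20,"dy": 0,"dz": 0,"roll": 0,"jaw": 1},
  {"dx": -20,"dy": 0,"dz": -20,"roll": 0,"jaw": 1},
  {"dx": -20,"dy": 0,"dz": -35,"roll": 0,"jaw": 1},
  {"dx": -20,"dy": 0,"dz": -35,"roll": 0,"jaw": 1},
  {"dx": 0,"dy": 0,"dz": -40,"roll": 0,"jaw": 1},
  {"dx": 0,"dy": 0,"dz": 0,"roll": 0,"jaw": 1},
  {"dx": 0,"dy": 0,"dz": 0,"roll": 0,"jaw": 1},
])

```text
time_s: 15.02
ee_pos: [0.4826, 0.0828, 0.1544]
eef_rot: [-3.141, -0.005, -0.102]
force: [0.8, -0.7, -0.3]
grip_width: 0.0007
grip_force: 0.0
```

```bash
python3 look.py wrist scene; cp $(ls -t pics/wrist_*|head -1) pics/w3.png
```

```text
t 15.0167 tcp board [-53.7  26.2 154.4] yaw-board deg 0.01 F [ 0.8 -0.7 -0.3]
wrist red 2240 [[56.4, 111.8, 39.1], [64.3, 122.6, 75.8], [75.6, 139.9, 79.3]]
wrist batten ((60.954376220703125, 32.101810455322266), (41.225486755371094, 160.4563751220703), 0.05247534438967705)
scene red 124 [[58.0, 112.1, 23.4], [66.0, 130.4, 76.4], [73.7, 139.8, 80.2]]
scene batten ((55.73799514770508, 16.30390167236328), (130.71286010742188, 31.525959014892578), 89.9619369506836)
```

View pics/w3.png

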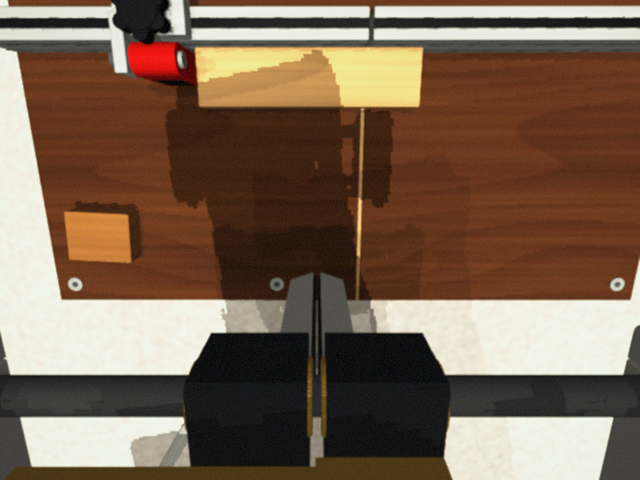

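The batten (198–422, 47–107) lies flush along the fence with its end on the folded red arm (195,65). The offcut is untouched at (98,237).

```bash
python3 -c "
from station import *
print(hand_in())"
```

```text
the job is handed in; nothing more can be done
None
```

The red flip stop is folded fully down, the batten lies flush along the fence with its end against the stop, no bystander was touched, and the job is handed in (no verdict came back).

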